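# Index the parts carousel and lock it with its cover

## Task

On the stockroom bench, turn the small parts carousel by its orange post until the green bin stands at the red detent housing and the turntable clicks into its detent there. Then take the yellow cover out of its narrow purple tray and seat it flat and fully down over the housing's two studs, with its nose between the two steel lugs in front of the green bin, so that the turntable is locked. Let go, and leave the other goods on the bench where they are.

Things in the scene. Friction and masses are not known exactly. Their poses are not given: they have to be found in the camera images.
- turntable (a joint): angle of the carousel's turntable (rad), counter-clockwise from above is positive; it starts at a positive value. 0 = green bin at the detent housing, clicked in. Detents lie at 0 and 2.094 (there the purple bin is at the housing), each pulls in from about 0.1 rad either side; stops at -0.5 and 2.4. Friction 0.05 N m; about 0.35 N m to leave a detent
- post_top (a point): top centre of the orange upright round post that turns the turntable: 20 mm diameter, top 132 mm above the bench, 80 mm from the turntable's axis, on the far side of the axis from the green bin (on carousel +x when the joint is 0). Its upper 37 mm stand clear of everything
- carousel: fixed base of the carousel: origin on the turntable's axis at bench height, z up; its -x axis points from the axis to the red detent housing. The turntable is a white disc 216 mm across, top 50 mm above the bench, with green, purple and blue open bins (54 x 64 mm, rims 95 mm above the bench) 120 degrees apart
- seat (a point): centre of the rim of the red open-topped housing (110 mm along carousel x, 62 across, 52 high): the cover's origin must come here. Two 8 mm studs with round tips stand 32 mm either side of it along carousel x, tips 40 mm above the rim: they leave no room for fingers at the knob's ends, so on the housing the knob can be held only across, by its faces toward carousel +y and -y
- nose_seat (a point): where point cover_nose must come: 89 mm along carousel +x from seat, at rim height, between the lugs of the green bin when the turntable is in its detent
- cover: loose yellow cover plate, about 0.24 kg: 110 x 62 x 8 mm (x, y, z), with a nose 34 mm long and 34 mm wide on its +x end. Origin under the centre of the 110 x 62 plate, z up. Two 11 mm through-holes at x = +32 and -32 mm; in the middle on top a black block knob 34 mm (x) by 42 mm (y), 26 mm high. It starts in the tray
- cover_knob (a point): top centre of the cover's black knob, 34 mm above the cover's underside
- cover_nose (a point): middle of the underside of the cover's nose tip, at cover x = +89 mm
- tray: fixed narrow purple tray, 180 mm long (x), 76 mm wide (y); origin under its centre, floor 4 mm thick. Side walls 46 mm high, 66 mm apart inside; end lips 12 mm high. The cover lies in it, nose to +x, knob about 17 mm to -x of the centre; the walls leave room for fingers only at the knob's ends (faces toward cover +x and -x)
- mat: fixed black rubber mat, 180 x 150 x 2 mm (x, y, z), free of things: room to put the cover down and take it again another way; origin under its centre
- remote: bystander: loose black remote control, 160 x 48 x 20 mm, origin under its centre
- adapter: bystander: loose black plug adapter, 75 x 48 x 32 mm, origin under its centre
- tape: bystander: roll of amber tape lying flat, 100 mm diameter, 48 mm high, origin under its centre
- driver: bystander: screwdriver 200 mm long, lying along its x
- green_lugs (a point): point on the turntable, at disc top height 50 mm, 100 mm from the axis, midway between the two steel lugs outside the green bin. The lugs stand 94 to 106 mm from the axis, tops 68 mm above the bench, with a gap of 44 mm between them. The other two bins have such lugs too
Not all that is in view belongs to the job. Of the things shaped like the cover, the yellow one is meant.

How it is judged:
By the outcome, as a careful person would: the job done as asked, in the order asked, and still so for the second after the job is handed in, with the robot touching nothing.
It also fails if it takes over 67 s, if anything falls off the work surface, if the arm or the gripper's body presses on something with over 40 N, if the wrist force passes 120 N, or if a joint passes its speed limit or range.

## Robot

A 7-joint arm with a two-finger parallel gripper is mounted at the origin on the work surface. World frame = base frame: x ahead of the robot, y to its left, z up, the work surface at z = 0. Lengths are in m, angles in rad, forces in N, time in s.
With the tool pointing down it reaches from about 0.35 to 0.9 m from the base axis. Payload 8.1 kg.
Tool frame: the origin (TCP) lies midway between the tips of the shut fingers; the grasp point (between the pads) lies 19 mm behind it; z points along the fingers, y is the line along which they close (so a half turn about z gives the same grasp; the last joint's range is limited). The gripper opens to 92 mm and grips with 3 to 60 N. Pads are 19 mm wide; open, the fingers measure 130 mm over their backs; the gripper's body (75 mm by 190 mm) begins 47 mm behind the grasp point.
Start: joints at [1.022, 0.434, 0.025, 1.573, -0.012, 1.134, -0.075], TCP at [0.269, -0.564, 0.227] pointing down, gripper open.
Joint ranges: [-2.62, 2.62], [-0.44, 2.09], [-1.27, 1.32], [0.08, 2.57], [-1.32, 4.46], [0.12, 2], [-2.74, 2.74]. Speed limits (rad/s): [2.22, 2.22, 3.01, 3.01, 3.14, 3.14, 3.14].

## Interface

Orientations are given as a rotation vector (axis times angle).
In Python, from cell import observe, cams, job gives the robot as it stands. The module is installed in compiled form; this text tells all that it offers.
- The arm moves only by the tool step_arm, never from a script. Its argument "steps" is a list of rows, each a list of 6 numbers: the shift along the world's x, y, z in mm, then the turn, a rotation vector about the world's x, y, z in rad. In form: [[dx, dy, dz, rx, ry, rz], ...]. A call has 1 to 20 rows; each row shifts and turns the commanded pose from where the row before left it; what a row does not reach is not made up. A row lasts 1/12 s, in which the tool goes at most 41.7 mm and 7.16 degrees, less where a joint would pass 70% of its speed; a pose out of reach is approached as far as the arm can. A call with a gripper value outside its range is refused whole. "gripper" is the opening, from 0 (shut) to 1 (fully open), set as the call begins (left out, the last holds). The fingers move at their own pace and stop on an object; "force" is the grip in N (left out, the last holds). Time passes only in rows, so rows that do not move let the fingers close. It gives the time, the measured TCP pose, the force, the opening and the grip force at its end, in the units of the state.
- observe(): the state, without advancing time (a new reading comes with each control period).
- cams.get_image(name): name is "scene" or "top" or "wrist"; returns the picture (400x640x3 uint8, red, green, blue); there is no depth.
- cams.get_calibration(name): a dict with "fov_y" (degrees; the focal length in pixels is half the picture's height over the tangent of half this angle, whatever the lens; pixels are square), "cx", "cy" (the principal point, pixels), "world_to_cam" (4x4, takes a point from world to camera coordinates). Camera axes: x right, y up, looking along -z (the intrinsics and any distortion apply to the point x, -y, -z); pixel columns grow to the right and rows downward; lengths in m; the calibration is good to about 2 mm. A picture is of the moment at which its call begins: read the wrist's pose just before it. get_calibration takes no time and is no camera call; for the wrist camera it gives the pose at the moment of the call.
- job.sign_off(): hands the job in; it is judged then, once.
The state is a dict: "clock": time; "joints": joint angles; "dq": joint speeds; "joint_efforts": joint torques, N m; "position": TCP position; "ee_rot": TCP orientation; "force": force on the tool from outside, world axes, zero at the start; "ft_torque": the same for the moment, N m; "width": opening from 0.0 (shut) to 1.0 (fully open); "gripper_force": force on a finger pad.
Only numpy, scipy, OpenCV 4.12 (cv2) and the standard library are available. Lean on these libraries where they do the work, as an engineer would, in place of code of your own. Each camera call takes 0.05 s, during which the arm holds its last target. There are 200 camera calls.

## Working session

There is one attempt and no reset: what is moved stays moved. The work goes in short steps, Python scripts to look and compute and a tool call to move; the robot and the scene stay as the last step left them, time stands still between calls to the robot, and variables do not carry over. Pictures are saved under pics/ and viewed, at most 10 in all, crops included, and the job is handed in when it is done.

Besides the shell and the picture viewer there is one more tool, called after "Request:" as name([rows], argument=value, ...), one row to a line, values as JSON. step_arm: Moves the arm, as the interface text tells. Its arguments: {"type":"object","properties":{"steps":{"type":"array","items":{"type":"array","items":{"type":"number"}}},"gripper":{"type":"number"},"force":{"type":"number"}},"required":["steps"]}

```bash
mkdir -p pics
cat > h.py <<'E'
import numpy as np, cv2
from cell import observe, cams, job
def grab(n):
    c=cams.get_calibration(n); im=cams.get_image(n); return im,c
def save(im,p): cv2.imwrite(p,cv2.cvtColor(im,cv2.COLOR_RGB2BGR))
def ray(c,u,v):
    f=200/np.tan(np.radians(c['fov_y'])/2)
    M=np.array(c['world_to_cam']); R=M[:3,:3]; o=-R.T@M[:3,3]
    d=R.T@np.array([(u-c['cx'])/f,-(v-c['cy'])/f,-1]); return o,d
def onz(c,u,v,z):
    o,d=ray(c,u,v); return o+d*(z-o[2])/d[2]
def proj(c,p):
    f=200/np.tan(np.radians(c['fov_y'])/2)
    M=np.array(c['world_to_cam']); q=M[:3,:3]@p+M[:3,3]
    return np.array([c['cx']+f*q[0]/-q[2], c['cy']+f*q[1]/q[2]])
E
python3 - <<'E'
from h import *
for n in ['top','scene']:
    im,c=grab(n); save(im,f'pics/{n}0.png'); np.save(f'pics/{n}0.npy',im)
    print(n,c)
s=observe(); print({k:np.round(v,4) for k,v in s.items()})
E
```

```text
top {'fov_y': 54.3519351096061, 'cx': 318.39177863634416, 'cy': 197.73020612433336, 'world_to_cam': array([[ 8.38588628e-03, -9.99964261e-01,  1.07377796e-03,
         7.32121289e-03],
       [ 9.80109716e-01,  8.43229564e-03,  1.98277180e-01,
        -4.86032270e-01],
       [-1.98279149e-01, -6.10309679e-04,  9.80145401e-01,
        -1.07288103e+00],
       [ 0.00000000e+00,  0.00000000e+00,  0.00000000e+00,
         1.00000000e+00]])}
scene {'fov_y': 52.74499708052708, 'cx': 320.91601732120677, 'cy': 195.52623882820993, 'world_to_cam': array([[-0.05597413,  0.9984301 ,  0.00205627, -0.00344258],
       [-0.72311654, -0.04195938,  0.68945042,  0.25185579],
       [ 0.68845433,  0.03710446,  0.72432996, -1.47570353],
       [ 0.        ,  0.        ,  0.        ,  1.        ]])}
{'clock': np.float64(0.1), 'joints': array([ 1.0224,  0.4351,  0.025 ,  1.574 , -0.0116,  1.134 , -0.0751]), 'dq': array([-0.0007, -0.0012, -0.0008, -0.0017, -0.0009,  0.0014, -0.0002]), 'joint_efforts': array([ 3.20000e-03, -6.69131e+01,  9.88000e-01, -3.15150e+01,
       -6.05000e-02,  3.73000e-02,  0.00000e+00]), 'position': array([ 0.2692, -0.5635,  0.226 ]), 'ee_rot': array([-3.0626e+00, -6.9410e-01,  7.0000e-04]), 'force': array([ 0.179 , -0.2545, -0.596 ]), 'ft_torque': array([ 0.0286, -0.0181, -0.0215]), 'gripper_force': np.float64(0.0), 'width': np.float64(1.0054)}
```

View pics/top0.png

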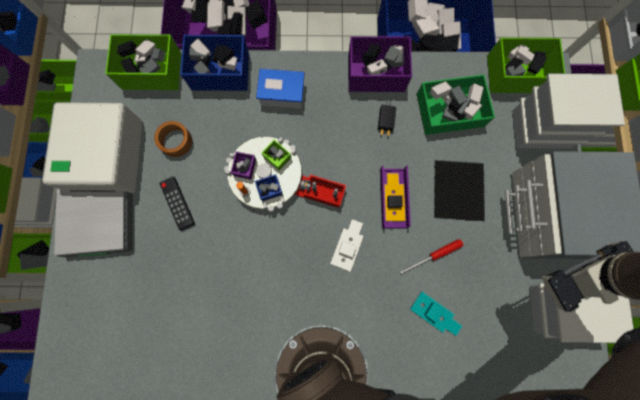

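View pics/scene0.png

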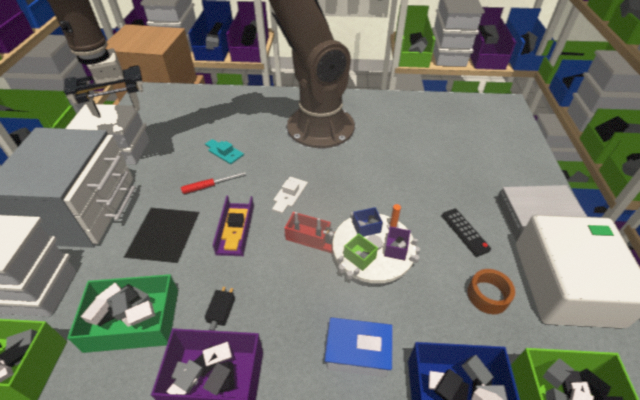

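Top view: carousel disc near (264,174), housing (322,191), orange post (240,188), tray with yellow cover (395,198), knob (394,202), mat (459,190). Decoys are white and teal.

```bash
cat > m.py <<'E'
from h import *
def mask(im,lo,hi,roi):
    h=cv2.cvtColor(im,cv2.COLOR_RGB2HSV); m=cv2.inRange(h,np.array(lo),np.array(hi)); z=np.zeros_like(m); a,b,c,d=roi; z[b:d,a:c]=m[b:d,a:c]; return z
def big(m):
    n,l,s,ce=cv2.connectedComponentsWithStats(m); i=1+np.argmax(s[1:,4]); return (l==i).astype(np.uint8)*255,s[i],ce[i]
E
python3 - <<'E'
from m import *
im=np.load('pics/top0.npy'); c=cams.get_calibration('top')
def rep(name,lo,hi,roi,z):
    m,s,ce=big(mask(im,lo,hi,roi)); P=cv2.findContours(m,0,2)[0]; P=max(P,key=cv2.contourArea).reshape(-1,2)
    W=np.array([onz(c,u,v,z)[:2] for u,v in P]).astype(np.float32)
    r=cv2.minAreaRect(W*1000); print(name,s,ce.round(1),'cen',onz(c,*ce,z).round(4),'rect',np.round(r[0],1),np.round(r[1],1),round(r[2],1))
    return W
rep('post',[5,150,120],[16,255,255],(225,175,250,205),.132)
rep('green',[35,120,80],[60,255,255],(255,130,300,175),.095)
rep('purp',[125,60,30],[165,255,255],(222,145,262,185),.095)
rep('blue',[105,80,30],[122,255,255],(245,170,290,210),.095)
rep('housing',[0,150,80],[5,255,255],(285,165,360,220),.052)
rep('yellow',[15,150,100],[30,255,255],(375,160,415,235),.012)
rep('tray',[125,60,30],[165,255,255],(370,150,420,240),.03)
rep('knob',[0,0,0],[179,255,60],(383,190,407,214),.038)
rep('mat',[0,0,0],[179,255,50],(425,150,495,230),.002)
W=rep('disc',[0,0,150],[179,50,255],(220,130,306,215),.05)
h=cv2.convexHull((W*1000).astype(np.float32)); print(cv2.fitEllipse(h), cv2.minEnclosingCircle(h))
a=cv2.resize(im[120:240,215:425],None,fx=3.8,fy=3.8,interpolation=cv2.INTER_CUBIC); save(a,'pics/crop1.png')
E
```

```text
post [237 182   7   7  35] [239.7 185. ] cen [0.5021 0.2224 0.132 ] rect [502.1 222.9] [18.7 14.2] 28.2
green [262 140  28  29 251] [275.9 156. ] cen [0.5954 0.1321 0.095 ] rect [602.5 132.8] [64.1 57.6] 47.1
purp [231 153  24  26 354] [243.1 165.4] cen [0.5673 0.2232 0.095 ] rect [568.4 224.1] [61.3 67.3] 78.9
blue [256 175  25  26 303] [268.3 187.3] cen [0.5048 0.1505 0.095 ] rect [505.6 150.9] [60.6 60.3] 19.5
housing [295 175  51  31 659] [323.  191.4] cen [ 0.504  -0.0017  0.052 ] rect [510.6   6.3] [135.1  68.1] 76.1
yellow [385 174  21  47 638] [394.3 197.9] cen [ 0.4948 -0.2144  0.012 ] rect [ 498.4 -214.9] [140.   57.8] 0.8
tray [380 166  31  63 746] [395.8 195.8] cen [ 0.4974 -0.2155  0.03  ] rect [ 495.5 -213.1] [185.5  83. ] 0.8
knob [388 197  14  11 147] [394.3 202. ] cen [ 0.4775 -0.2088  0.038 ] rect [ 477.4 -209.4] [29.5 38.4] 0.5
mat [ 435  161   49   60 2748] [458.9 190.4] cen [ 0.5215 -0.4117  0.002 ] rect [ 523.2 -412.4] [145.  175.6] 87.1
disc [ 230  136   71   75 1932] [270.5 170.7] cen [0.5648 0.1518 0.05  ] rect [565.2 155.8] [224.6 186. ] 20.5
((563.765380859375, 169.60035705566406), (217.6749267578125, 223.8487548828125), 89.17022705078125) ((563.331298828125, 169.3411102294922), 116.82366180419922)
```

View pics/crop1.png

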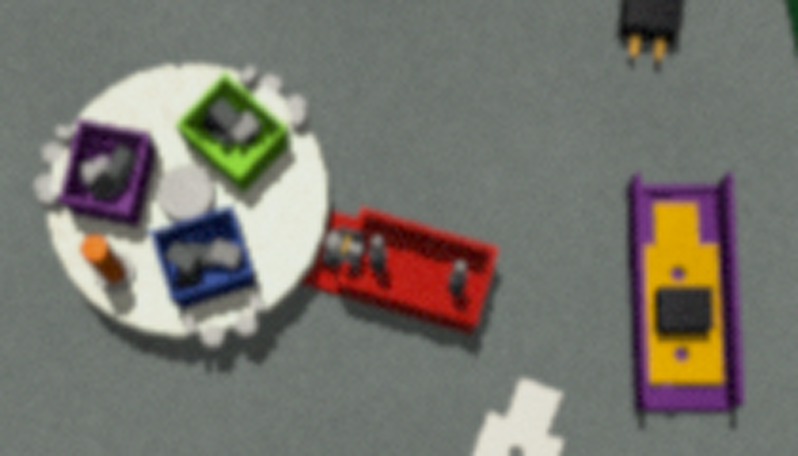

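Crop shows: housing rim corners at crop (365,210),(497,247),(475,328); its axis gives carousel yaw ≈ 74°. Axis ≈ (0.561,0.169), joint ≈ 1.13 rad, post ≈ (0.502,0.222), which agrees with 80 mm radius. Moving over toward the post.

Request:
step_arm([
  [12, 30, 5, 0, 0, 0.1],
  [12, 39, 5, 0, 0, 0.1],
  [12, 39, 5, 0, 0, 0.1],
  [12, 39, 5, 0, 0, 0.1],
  [12, 39, 5, 0, 0, 0.1],
  [12, 39, 5, 0, 0, 0.1],
  [12, 39, 5, 0, 0, 0.1],
  [12, 39, 5, 0, 0, 0.1],
  [12, 39, 5, 0, 0, 0.1],
  [12, 30, 5, 0, 0, 0.1],
  [0, 0, 0, 0, 0, 0],
  [0, 0, 0, 0, 0, 0],
])

```text
clock: 1.1
position: [0.39, -0.1904, 0.277]
ee_rot: [2.352, 2.082, 0.0]
force: [-0.5, -0.9, 0.2]
width: 1.001
gripper_force: 0.0
```

Run:
```python
from m import *
s=observe(); print(s['clock'],s['position'],s['joints'].round(2))
from scipy.spatial.transform import Rotation as R
print(R.from_rotvec(s['ee_rot']).as_matrix().round(3))
im,c=grab('wrist'); print(c); save(im,'pics/w1.png'); np.save('pics/w1.npy',im)
```

```text
1.1 [ 0.39001532 -0.19039888  0.2769777 ] [ 0.67  0.1  -0.36  1.91  0.04  1.14  0.17]
[[ 0.121  0.993  0.   ]
 [ 0.993 -0.121 -0.   ]
 [-0.     0.001 -1.   ]]
{'fov_y': 67.9363783471875, 'cx': 311.4784845154031, 'cy': 202.9927521498314, 'world_to_cam': array([[ 9.92519023e-01, -1.22086920e-01,  8.78822551e-04,
        -4.10683588e-01],
       [ 1.17041816e-01,  9.49406520e-01, -2.91424901e-01,
         1.85300665e-01],
       [ 3.47448087e-02,  2.89347617e-01,  9.56593307e-01,
        -3.96723453e-01],
       [ 0.00000000e+00,  0.00000000e+00,  0.00000000e+00,
         1.00000000e+00]])}
```

View pics/w1.png

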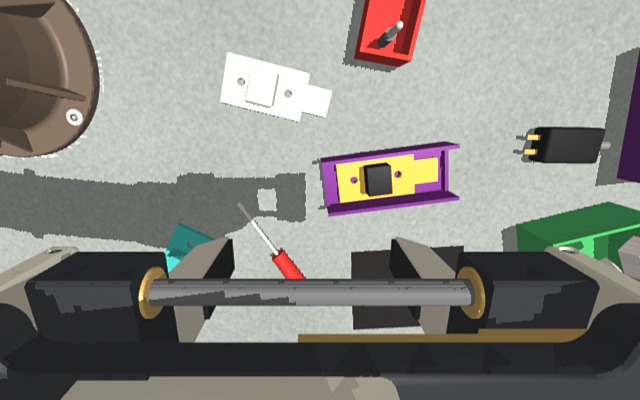

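Wrist view: tray and yellow cover clear at (395,178), knob (378,180); housing at (385,30). Continuing to the post.

Request:
step_arm([
  [9, 30, 0, 0, 0, 0.08],
  [9.5, 35, 0, 0, 0, 0.08],
  [9.5, 35, 0, 0, 0, 0.08],
  [9.5, 35, 0, 0, 0, 0.08],
  [9.5, 35, 0, 0, 0, 0.08],
  [9.5, 35, 0, 0, 0, 0.08],
  [9.5, 35, 0, 0, 0, 0.08],
  [9.5, 35, 0, 0, 0, 0.08],
  [9.5, 35, 0, 0, 0, 0.08],
  [9.5, 35, 0, 0, 0, 0.08],
  [9, 35, 0, 0, 0, 0.08],
  [8.5, 32, 0, 0, 0, 0.1],
  [0, 0, -20, 0, 0, 0],
  [0, 0, -30, 0, 0, 0],
  [0, 0, 0, 0, 0, 0],
  [0, 0, 0, 0, 0, 0],
], gripper=0.55)

```text
clock: 2.48
position: [0.5013, 0.2178, 0.2253]
ee_rot: [-1.104, -2.938, 0.005]
force: [-0.1, 0.1, 1.4]
width: 0.549
gripper_force: 0.0
```

Run:
```python
from m import *
s=observe(); print(s['clock'],s['position'],s['joints'].round(2),s['width'])
from scipy.spatial.transform import Rotation as R
Y=R.from_rotvec(s['ee_rot']).as_matrix()[:,1]; print(np.degrees(np.arctan2(Y[1],Y[0])))
im,c=grab('wrist'); save(im,'pics/w2.png')
m=mask(im,[5,150,120],[16,255,255],(0,0,640,400)); print(big(m)[1:])
# knob from w1
im=np.load('pics/w1.npy')
```

```text
2.4833 [0.50128462 0.21776439 0.22526732] [ 0.03  0.41 -0.73  1.72  0.3   1.13  0.06] 0.5485762951562848
48.82174923007394
(array([ 521,  114,   91,   87, 2245], dtype=int32), array([568.16703786, 155.25256125]))
```

View pics/w2.png

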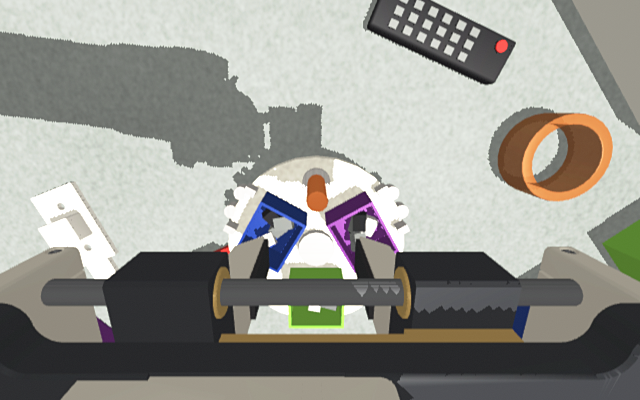

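Post top is near (317,202), base near (315,175).

Run:
```python
from m import *
im,c=grab('wrist')
m,s,ce=big(mask(im,[5,120,80],[16,255,255],(290,165,345,230))); print(s,ce)
for v in (198,202,206): print(onz(c,316.5,v,.132).round(4))
print(onz(c,315,243,.055).round(4))   # hub guess
save(cv2.resize(im[150:350,210:430],None,fx=3,fy=3),'pics/w2c.png')
i0=np.load('pics/top0.npy')
```

```text
[305 174  22  37 622] [314.93890675 192.69131833]
[0.4998 0.227  0.132 ]
[0.5026 0.2246 0.132 ]
[0.5054 0.2222 0.132 ]
[0.5588 0.1751 0.055 ]
```

View pics/w2c.png

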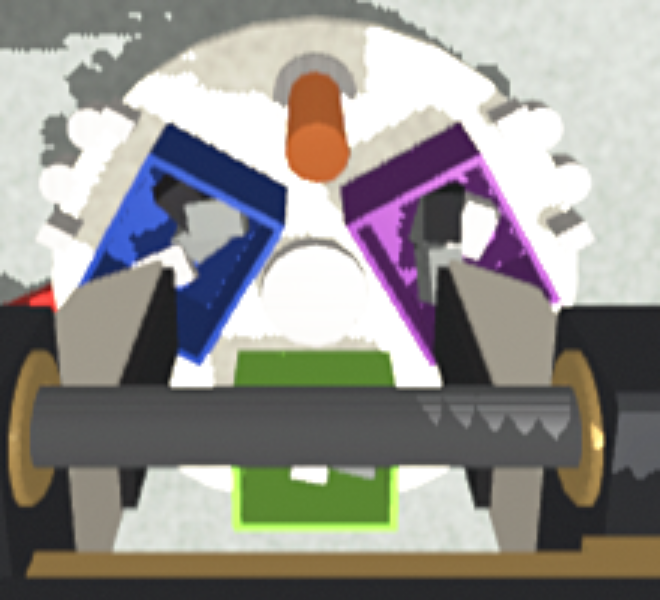

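Post top ≈ (0.502,0.224). Descend and grip lightly.

Request:
step_arm([
  [1, 6, -20, 0, 0, 0],
  [0, 0, -25, 0, 0, 0],
  [0, 0, -25, 0, 0, 0],
  [0, 0, -25, 0, 0, 0],
  [0, 0, -15, 0, 0, 0],
  [0, 0, -8, 0, 0, 0],
  [0, 0, 0, 0, 0, 0],
  [0, 0, 0, 0, 0, 0],
])

```text
clock: 3.25
position: [0.5034, 0.2262, 0.11]
ee_rot: [1.102, 2.941, 0.002]
force: [-0.6, 0.3, 0.7]
width: 0.548
gripper_force: 0.0
```

Request:
step_arm([
  [0, 0, 0, 0, 0, 0],
  [0, 0, 0, 0, 0, 0],
  [0, 0, 0, 0, 0, 0],
  [0, 0, 0, 0, 0, 0],
  [0, 0, 0, 0, 0, 0],
  [0, 0, 0, 0, 0, 0],
], gripper=0.1, force=8)

```text
clock: 3.75
position: [0.5025, 0.2261, 0.109]
ee_rot: [1.101, 2.942, 0.0]
force: [-1.0, -0.9, 3.0]
width: 0.218
gripper_force: 8.0
```

Run:
```python
import numpy as np
ax=np.array([561,169.]);p=np.array([502,224.]);d=p-ax
print(np.hypot(*d),np.degrees(np.arctan2(d[1],d[0])))
# arc rows, radius 80, 20 rows
a0=np.degrees(np.arctan2(d[1],d[0]));a1=74.3
t=np.radians(np.linspace(a0,a1,21)); q=80*np.c_[np.cos(t),np.sin(t)]; print(np.diff(q,axis=0).round(1).tolist(),np.diff(t)[0])
```

```text
80.65977932030313 137.00955381302114
[[3.1, 3.1], [3.2, 2.9], [3.4, 2.8], [3.5, 2.6], [3.7, 2.4], [3.8, 2.2], [3.9, 2.0], [4.0, 1.7], [4.1, 1.5], [4.2, 1.3], [4.2, 1.1], [4.3, 0.8], [4.3, 0.6], [4.4, 0.4], [4.4, 0.1], [4.4, -0.1], [4.4, -0.4], [4.3, -0.6], [4.3, -0.8], [4.2, -1.1]] -0.05472440932468903
```

Request:
step_arm([
  [3.1, 3.1, 0, 0, 0, -0.055],
  [3.2, 2.9, 0, 0, 0, -0.055],
  [3.4, 2.8, 0, 0, 0, -0.055],
  [3.5, 2.6, 0, 0, 0, -0.055],
  [3.7, 2.4, 0, 0, 0, -0.055],
  [3.8, 2.2, 0, 0, 0, -0.055],
  [3.9, 2.0, 0, 0, 0, -0.055],
  [4.0, 1.7, 0, 0, 0, -0.055],
  [4.1, 1.5, 0, 0, 0, -0.055],
  [4.2, 1.3, 0, 0, 0, -0.055],
])

```text
clock: 4.58
position: [0.5397, 0.2487, 0.109]
ee_rot: [1.861, 2.53, 0.0]
force: [-0.1, -0.7, 2.8]
width: 0.212
gripper_force: 8.0
```

Request:
step_arm([
  [4.2, 1.1, 0, 0, 0, -0.055],
  [4.3, 0.8, 0, 0, 0, -0.055],
  [4.3, 0.6, 0, 0, 0, -0.055],
  [4.4, 0.4, 0, 0, 0, -0.055],
  [4.4, 0.1, 0, 0, 0, -0.055],
  [4.4, -0.1, 0, 0, 0, -0.055],
  [4.4, -0.4, 0, 0, 0, -0.055],
  [4.3, -0.6, 0, 0, 0, -0.055],
  [4.3, -0.8, 0, 0, 0, -0.055],
  [4.2, -1.1, 0, 0, 0, -0.055],
  [0, 0, 0, 0, 0, 0],
  [0, 0, 0, 0, 0, 0],
])

```text
clock: 5.58
position: [0.5831, 0.2486, 0.1087]
ee_rot: [2.475, 1.934, 0.001]
force: [3.5, 1.5, -6.3]
width: 0.216
gripper_force: 8.0
```

Request:
step_arm([
  [0, 0, 0, 0, 0, 0],
  [0, 0, 0, 0, 0, 0],
  [0, 0, 0, 0, 0, 0],
  [0, 0, 0, 0, 0, 0],
  [0, 0, 0, 0, 0, 0],
], gripper=0.5)

```text
clock: 6.0
position: [0.5825, 0.2486, 0.1088]
ee_rot: [-2.476, -1.933, -0.0]
force: [0.1, -0.5, 0.3]
width: 0.488
gripper_force: 0.0
```

Request:
step_arm([
  [0, 0, 15, 0, 0, 0],
  [0, 0, 25, 0, 0, 0],
  [0, 0, 25, 0, 0, 0],
  [0, 0, 30, 0, 0, 0],
  [0, 0, 30, 0, 0, 0],
  [-8, -25, 20, 0, 0, 0],
  [-10, -38, 5, 0, 0, 0.0],
  [-10, -38, 5, 0, 0, 0],
  [-10, -38, 0, 0, 0, 0],
  [-10, -38, 0, 0, 0, 0],
  [-10, -38, 0, 0, 0, 0],
  [-10, -38, 0, 0, 0, 0],
  [-10, -38, 0, 0, 0, 0],
  [-10, -38, 0, 0, 0, 0],
  [-10, -30, 0, 0, 0, 0],
  [0, 0, 0, 0, 0, 0],
  [0, 0, 0, 0, 0, 0],
])

```text
clock: 7.42
position: [0.4839, -0.1124, 0.2639]
ee_rot: [2.48, 1.928, -0.0]
force: [0.0, 1.1, -1.4]
width: 0.498
gripper_force: 0.0
```

Run:
```python
from m import *
s=observe(); print(s['clock'],s['position'],s['joints'].round(2),s['width'])
im,c=grab('wrist'); save(im,'pics/w3.png'); np.save('pics/w3.npy',im); np.save('pics/w3c.npy',c)
i,c=grab('top'); np.save('pics/top1.npy',i); a=cv2.resize(i[120:240,215:425],None,fx=3.8,fy=3.8,interpolation=cv2.INTER_CUBIC)
b=np.zeros((410,800,3),np.uint8); b[:,:640][:400]=im; save(cv2.resize(np.vstack([im,cv2.resize(a,(640,365))]),None,fx=.78,fy=.78),'pics/m3.png')
```

```text
7.4167 [ 0.48392831 -0.11238191  0.26388183] [ 0.36  0.21 -0.29  1.8   0.07  1.13 -0.2 ] 0.4982554194170745
```

View pics/m3.png

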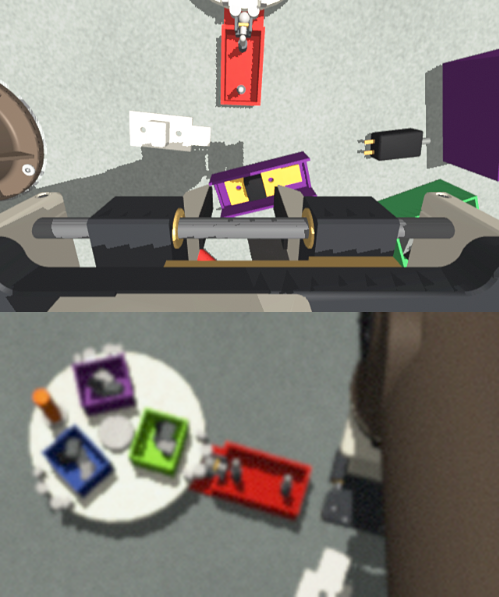

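Wrist (full px): housing with studs near (310,55) and (309,115), green bin at the housing; top shows green aligned to the housing. Zoom for stud tips.

Run:
```python
from m import *
w=np.load('pics/w3.npy'); t=np.load('pics/top1.npy')
a=cv2.resize(w[0:150,265:365],(400,600),interpolation=cv2.INTER_CUBIC)
b=cv2.resize(t[160:220,285:365],None,fx=5,fy=5,interpolation=cv2.INTER_CUBIC)  # 400x300
d=cv2.resize(t[130:220,220:310],(300,300),interpolation=cv2.INTER_CUBIC); d=cv2.copyMakeBorder(d,0,0,0,100,cv2.BORDER_CONSTANT)
save(np.hstack([a,np.vstack([b,d])]),'pics/z3.png')
c=cams.get_calibration('top')
m,s,ce=big(mask(t,[5,150,120],[16,255,255],(215,140,262,215))); print('post',s,ce,onz(c,*ce,.132))
```

```text
post [229 153   7   7  37] [231.97297297 155.75675676] [0.58352108 0.24736891 0.132     ]
```

View pics/z3.png

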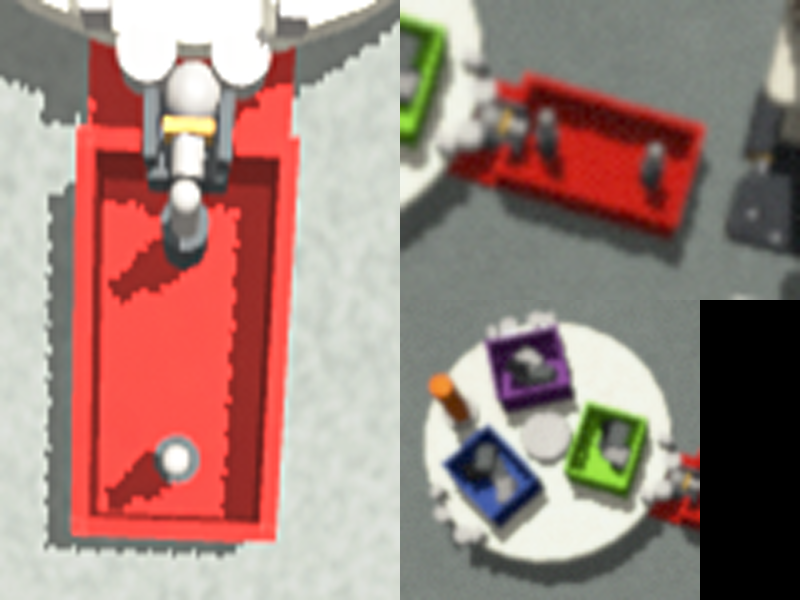

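Run:
```python
from m import *
c=np.load('pics/w3c.npy',allow_pickle=True).item()
A=onz(c,309,113.8,.092);B=onz(c,311,48.3,.092); d=B-A
print(A,B,np.hypot(*d[:2]),np.degrees(np.arctan2(d[1],d[0])),(A+B)/2)
K=np.array([onz(c,u,v,.052) for u,v in [(284.5,32),(339.5,35),(333.8,135),(283,132.5)]])
print(K.round(4),K.mean(0)); 
for i in range(4):
    e=K[i]-K[i-1]; print(np.hypot(*e[:2]),np.degrees(np.arctan2(e[1],e[0])))
# scene of top cam for stud tips: crop px /5 + (285,160)
t=cams.get_calibration('top')
A2=onz(t,285+655/5-100*0-80,160+148/5,.092) if 0 else None
for x,y in [(655,148),(548,115)]:
    print('top',onz(t,285+(x-400)/5,160+y/5,.092))
```

```text
[ 0.50088718 -0.03576065  0.092     ] [0.51849689 0.02441988 0.092     ] 0.06270405959351891 73.68974627389932 [ 0.50969204 -0.00567039  0.092     ]
[[ 0.496   0.0546  0.052 ]
 [ 0.5542  0.0367  0.052 ]
 [ 0.5236 -0.0672  0.052 ]
 [ 0.4646 -0.049   0.052 ]] [ 0.50958743 -0.00621137  0.052     ]
0.1083185483359592 73.17673857999162
0.06090522692751689 -17.119697570369585
0.10830040329000226 -106.42962809192977
0.061649154075804555 162.90311892755003
top [ 0.50064374 -0.03728756  0.092     ]
top [0.51897502 0.02233977 0.092     ]
```

Run:
```python
from m import *
im=np.load('pics/w1.npy'); c={'fov_y': 67.9363783471875, 'cx': 311.4784845154031, 'cy': 202.9927521498314, 'world_to_cam': np.array([[ 9.92519023e-01, -1.22086920e-01,  8.78822551e-04,-4.10683588e-01],[ 1.17041816e-01,  9.49406520e-01, -2.91424901e-01,1.85300665e-01],[ 3.47448087e-02,  2.89347617e-01,  9.56593307e-01,-3.96723453e-01],[0,0,0,1]])}
y=mask(im,[18,120,120],[32,255,255],(320,140,460,215))
P=cv2.findContours(y,cv2.RETR_CCOMP,2); 
for q,h in zip(P[0],P[1][0]):
    if cv2.contourArea(q)>15:
        M=cv2.moments(q); u,v=M['m10']/M['m00'],M['m01']/M['m00']; print(h[3],cv2.contourArea(q),u,v,onz(c,u,v,.012).round(4))
b,_,_=big(y); W=np.array([onz(c,*q[0],.012)[:2]*1000 for q in max(cv2.findContours(b,0,2)[0],key=cv2.contourArea)],np.float32); print(cv2.minAreaRect(W))
```

```text
-1 3329.5 383.5722080392451 177.01456675176453 [ 0.4927 -0.2126  0.012 ]
0 51.5 353.1132686084142 179.26860841423945 [ 0.4487 -0.2106  0.012 ]
0 47.0 396.61347517730496 173.77304964539007 [ 0.5117 -0.2102  0.012 ]
0 884.5 377.5666101375541 178.99001319012623 [ 0.4839 -0.2145  0.012 ]
((497.81439208984375, -213.76295471191406), (143.737060546875, 56.679359436035156), 0.6277408003807068)
```

Cover origin ≈ (0.480,-0.2105), yaw ≈ 0.4° (hole spacing 63 mm, as expected). Seat ≈ (0.5097,-0.0065), yaw ≈ 73.6°; the post lies on the same line, so joint ≈ 0.

Request:
step_arm([
  [0, -20, -10, 0, 0, 0.05],
  [-1, -26, -20, 0, 0, 0.05],
  [-1, -26, -25, 0, 0, 0.05],
  [-1, -26, -30, 0, 0, 0.05],
  [-1, 0, -30, 0, 0, 0.055],
  [0, 0, -30, 0, 0, 0],
  [0, 0, -30, 0, 0, 0],
  [0, 0, -20, 0, 0, 0],
  [0, 0, 0, 0, 0, 0],
  [0, 0, 0, 0, 0, 0],
  [0, 0, 0, 0, 0, 0],
], gripper=0.68)

```text
clock: 8.43
position: [0.482, -0.2076, 0.0699]
ee_rot: [2.208, 2.233, 0.002]
force: [1.3, 0.4, 0.5]
width: 0.677
gripper_force: 0.0
```

Request:
step_arm([
  [-2, -3, -14, 0, 0, 0],
  [0, 0, -15, 0, 0, 0],
  [0, 0, -12, 0, 0, 0],
  [0, 0, -8, 0, 0, 0],
  [0, 0, -4, 0, 0, 0],
  [0, 0, 0, 0, 0, 0],
  [0, 0, 0, 0, 0, 0],
])

```text
clock: 9.02
position: [0.4792, -0.2115, 0.0165]
ee_rot: [2.209, 2.232, 0.001]
force: [-0.4, 0.5, 0.2]
width: 0.678
gripper_force: 0.0
```

Request:
step_arm([
  [0, 0, 0, 0, 0, 0],
  [0, 0, 0, 0, 0, 0],
  [0, 0, 0, 0, 0, 0],
  [0, 0, 0, 0, 0, 0],
  [0, 0, 0, 0, 0, 0],
  [0, 0, 0, 0, 0, 0],
], gripper=0.2, force=30)

```text
clock: 9.52
position: [0.4791, -0.2115, 0.016]
ee_rot: [2.21, 2.232, 0.001]
force: [1.7, 0.4, 2.0]
width: 0.369
gripper_force: 30.0
```

Request:
step_arm([
  [0, 0, 5, 0, 0, 0],
  [0, 0, 12, 0, 0, 0],
  [0, 0, 20, 0, 0, 0],
  [0, 0, 25, 0, 0, 0],
  [2, -18, 20, 0, 0, 0],
  [3, -25, 0, 0, 0, 0],
  [4, -30, 0, 0, 0, 0],
  [4, -35, 0, 0, 0, 0],
  [4, -35, 0, 0, 0, 0],
  [4, -30, 0, 0, 0, 0],
  [4, -18, -15, 0, 0, 0],
  [1, -8, -20, 0, 0, 0],
  [0, 0, -20, 0, 0, 0],
  [0, 0, -10, 0, 0, 0],
  [0, 0, 0, 0, 0, 0],
  [0, 0, 0, 0, 0, 0],
])

```text
clock: 10.85
position: [0.5042, -0.4095, 0.0325]
ee_rot: [-2.208, -2.232, -0.0]
force: [0.3, -1.0, -2.7]
width: 0.365
gripper_force: 30.0
```

Request:
step_arm([
  [0, 0, -8, 0, 0, 0],
  [0, 0, -5, 0, 0, 0],
  [0, 0, -3, 0, 0, 0],
  [0, 0, -1, 0, 0, 0],
  [0, 0, 0, 0, 0, 0],
  [0, 0, 0, 0, 0, 0],
])

```text
clock: 11.35
position: [0.5047, -0.4105, 0.016]
ee_rot: [2.21, 2.232, 0.0]
force: [-0.3, 0.3, -2.6]
width: 0.371
gripper_force: 30.0
```

Request:
step_arm([
  [0, 0, 0, 0, 0, 0],
  [0, 0, 0, 0, 0, 0],
  [0, 0, 0, 0, 0, 0],
  [0, 0, 0, 0, 0, 0],
  [0, 0, 10, 0, 0, 0],
  [0, 0, 20, 0, 0, 0],
  [0, 0, 25, 0, 0, 0],
  [0, 0, 20, 0, 0, -0.1],
  [0, 0, 0, 0, 0, -0.11],
  [0, 0, 0, 0, 0, -0.12],
  [0, 0, 0, 0, 0, -0.12],
  [0, 0, 0, 0, 0, -0.12],
  [0, 0, 0, 0, 0, -0.12],
  [0, 0, 0, 0, 0, -0.12],
  [0, 0, 0, 0, 0, -0.12],
  [0, 0, 0, 0, 0, -0.12],
  [0, 0, 0, 0, 0, -0.12],
  [0, 0, 0, 0, 0, -0.12],
  [0, 0, 0, 0, 0, -0.12],
  [0, 0, 0, 0, 0, -0.12],
], gripper=0.75)

```text
clock: 13.02
position: [0.5049, -0.4103, 0.0917]
ee_rot: [-3.141, -0.071, -0.002]
force: [-0.6, -0.5, 0.4]
width: 0.752
gripper_force: 0.0
```

Request:
step_arm([
  [0, 0, -15, 0, 0, -0.035],
  [0, 0, -20, 0, 0, 0],
  [0, 0, -20, 0, 0, 0],
  [0, 0, -12, 0, 0, 0],
  [0, 0, -7, 0, 0, 0],
  [0, 0, -2.5, 0, 0, 0],
  [0, 0, 0, 0, 0, 0],
  [0, 0, 0, 0, 0, 0],
])

```text
clock: 13.68
position: [0.5051, -0.4109, 0.0152]
ee_rot: [3.141, 0.024, 0.002]
force: [0.2, -0.1, 0.8]
width: 0.751
gripper_force: 0.0
```

Request:
step_arm([
  [0, 0, 0, 0, 0, 0],
  [0, 0, 0, 0, 0, 0],
  [0, 0, 0, 0, 0, 0],
  [0, 0, 0, 0, 0, 0],
  [0, 0, 0, 0, 0, 0],
  [0, 0, 0, 0, 0, 0],
], gripper=0.3, force=40)

```text
clock: 14.18
position: [0.5047, -0.4107, 0.0146]
ee_rot: [3.141, 0.025, 0.001]
force: [-0.2, 0.0, 2.7]
width: 0.448
gripper_force: 40.0
```

Request:
step_arm([
  [0, 0, 5, 0, 0, 0],
  [0, 0, 15, 0, 0, 0],
  [0, 0, 25, 0, 0, 0],
  [0, 0, 30, 0, 0, 0],
  [0, 10, 30, 0, 0, 0.05],
  [0, 20, 30, 0, 0, 0.1],
  [0, 30, 20, 0, 0, 0.1],
  [0, 35, 10, 0, 0, 0.1],
  [0, 35, 0, 0, 0, 0.1],
  [0, 35, 0, 0, 0, 0.1],
  [1, 35, 0, 0, 0, 0.1],
  [1, 35, 0, 0, 0, 0.1],
  [1, 35, 0, 0, 0, 0.1],
  [1, 30, 0, 0, 0, 0.1],
  [1, 30, 0, 0, 0, 0.1],
  [0, 25, 0, 0, 0, 0.1],
  [0, 20, 0, 0, 0, 0.1],
  [0, 15, 0, 0, 0, 0.019],
  [0, 0, 0, 0, 0, 0],
  [0, 0, 0, 0, 0, 0],
])

```text
clock: 15.85
position: [0.5093, -0.0201, 0.1792]
ee_rot: [-2.517, -1.88, 0.001]
force: [0.4, -0.9, -3.5]
width: 0.456
gripper_force: 40.0
```

Run:
```python
from m import *
from scipy.spatial.transform import Rotation as R
s=observe(); print(s['clock'],s['position'],s['joints'].round(2),s['width'])
Y=R.from_rotvec(s['ee_rot']).as_matrix(); print(np.degrees(np.arctan2(Y[1,1],Y[0,1])),Y.round(3))
im,c=grab('wrist'); save(im,'pics/w4.png'); np.save('pics/w4.npy',im); np.save('pics/w4c.npy',c)
```

```text
15.85 [ 0.50932485 -0.02012753  0.17920563] [ 0.08  0.31 -0.18  1.9   0.07  0.94 -0.42] 0.456342827752206
-16.4708352258053 [[ 0.284  0.959 -0.   ]
 [ 0.959 -0.284 -0.   ]
 [-0.    -0.    -1.   ]]
```

View pics/w4.png

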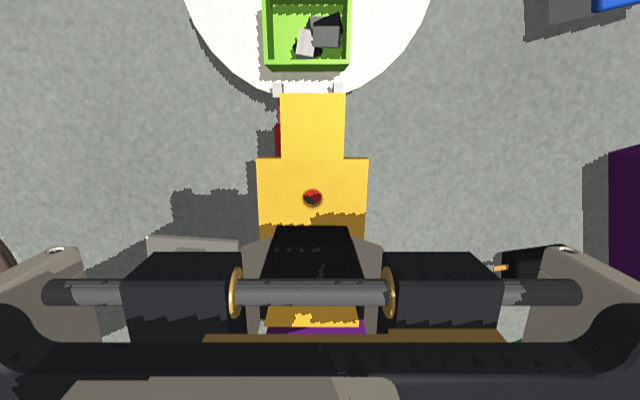

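Cover held level, front hole at (312,197), nose tip edge at y≈93 (x 279–345), lugs just beyond at (277,90),(337,88).

Run:
```python
from m import *
im=np.load('pics/w4.npy'); c=np.load('pics/w4c.npy',allow_pickle=True).item()
z=.1792-.012+.008; ex=np.array([.284,.959]); ey=np.array([-.959,.284]); T=np.array([.5093,-.0201])
y=mask(im,[15,100,100],[35,255,255],(240,80,385,240)); P=cv2.findContours(y,cv2.RETR_CCOMP,2)
def loc(u,v):
    p=onz(c,u,v,z)[:2]-T; return np.round([p@ex*1000,p@ey*1000],1)
for q,h in zip(P[0],P[1][0]):
    if h[3]>=0 and cv2.contourArea(q)>80:
        e=cv2.minEnclosingCircle(q); M=cv2.moments(q); u,v=M['m10']/M['m00'],M['m01']/M['m00']; print('hole',u,v,e,'local',loc(u,v))
for u,v in [(279.5,93),(345,93),(257,158),(369,158)]: print(loc(u,v))
ys=[(r,np.where(y[r])[0].min(),np.where(y[r])[0].max()) for r in (100,125,150,165,180,200,210)]
for r,a,b in ys: print(r,loc(a-.5,r),loc(b+.5,r))
```

```text
hole 311.67088607594934 196.39240506329114 ((311.6052551269531, 196.5), 9.721773147583008) local [34.6 -0.2]
[89.2 16.2]
[ 89.2 -17.1]
[56.2 29.4]
[ 56.1 -31.2]
100 [85.9 16.3] [ 85.8 -17.5]
125 [73.5 16.7] [ 73.4 -17.4]
150 [60.5 17.1] [ 60.4 -17.3]
165 [52.4 30.5] [ 52.3 -31.1]
180 [44.  30.9] [ 44.  -31.1]
200 [32.5 31. ] [ 32.4 -31.1]
210 [26.5 30.8] [ 26.5 -30.9]
```

Request:
step_arm([
  [0.4, 7, -10, 0, 0, 0.005],
  [0, 6.3, -15, 0, 0, 0],
  [0, 0, -15, 0, 0, 0],
  [0, 0, -12, 0, 0, 0],
  [0, 0, -8, 0, 0, 0],
  [0, 0, 0, 0, 0, 0],
  [0, 0, 0, 0, 0, 0],
])

```text
clock: 16.48
position: [0.5097, -0.0076, 0.1188]
ee_rot: [-2.511, -1.887, 0.002]
force: [0.8, 0.2, -3.1]
width: 0.456
gripper_force: 40.0
```

Run:
```python
from m import *
s=observe(); print(s['clock'],s['position'],s['force'].round(1))
im,c=grab('wrist'); np.save('pics/w5.npy',im); np.save('pics/w5c.npy',c)
a=cv2.resize(im[70:240,230:395],None,fx=3.5,fy=3.5,interpolation=cv2.INTER_CUBIC); save(a,'pics/w5.png')
```

```text
16.4833 [ 0.50972411 -0.00757556  0.1188198 ] [ 0.8  0.2 -3.1]
```

View pics/w5.png

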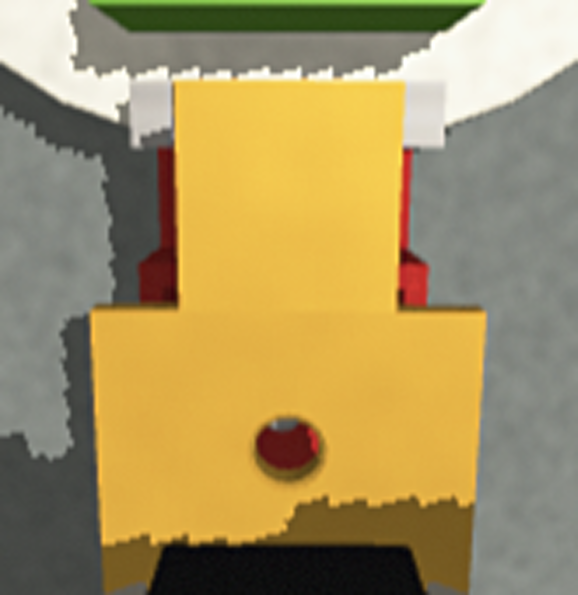

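Hole at px ≈ (312,197.7) with grey stud visible at its upper edge (~(311,191)); nose lies between the lugs laterally. Compute expected appearance if aligned.

Run:
```python
from m import *
im=np.load('pics/w5.npy'); c=np.load('pics/w5c.npy',allow_pickle=True).item()
s=observe(); T=s['position'][:2]
ang=np.radians(90-16.2); ex=np.array([np.cos(ang),np.sin(ang)]); ey=np.array([-ex[1],ex[0]])
zt=.1188-.012+.008
P=lambda x,y,z: proj(c,np.r_[T+ex*x+ey*y,z]).round(1)
print('hole top',P(32,0,zt),'bottom rim',P(32,0,zt-.008))
for z in (.092,.088,.07,.052,.03): print('stud axis',z,P(32,0,z),'edges',P(28,0,z),P(36,0,z),P(32,4,z),P(32,-4,z))
print('nose corners',P(89,17,zt),P(89,-17,zt), 'lug inner front', P(84,22,.068),P(84,-22,.068))
print('shoulder',P(55,31,zt),P(55,-31,zt))
sub=im[184:212,300:325]; 
for r in range(sub.shape[0]): print(184+r,' '.join('%02x%02x%02x'%tuple(p) for p in sub[r,3:20]))
```

```text
hole top [ 312.1 1194.6] bottom rim [ 312.2 1195.5]
stud axis 0.092 [ 312.2 1197.1] edges [ 312.2 1200.1] [ 312.2 1194.8] [ 442.2 1197.5] [ 182.2 1196.8]
stud axis 0.088 [ 312.2 1197.6] edges [ 312.2 1200.7] [ 312.2 1195.2] [ 442.3 1198. ] [ 182.1 1197.2]
stud axis 0.07 [ 312.2 1199.7] edges [ 312.2 1203. ] [ 312.2 1197. ] [ 442.5 1200. ] [ 181.9 1199.3]
stud axis 0.052 [ 312.2 1201.7] edges [ 312.2 1205.4] [ 312.2 1198.9] [ 442.8 1202.1] [ 181.6 1201.3]
stud axis 0.03 [ 312.2 1204.2] edges [ 312.2 1208.3] [ 312.2 1201.1] [ 443.1 1204.6] [ 181.3 1203.9]
nose corners [ 508.  1183.6] [ 116.5 1182.5] lug inner front [ 581.4 1186.1] [  43.3 1184.6]
shoulder [ 893.4 1188.6] [-266.9 1185.4]
184 e4b345 e3b045 e2b045 e3b246 e3b245 e3b245 e4b145 e3b044 e3b145 e3b145 e4b245 e4b245 e5b446 e5b446 e5b446 e5b446 e5b346
185 e4b346 e2b145 e3b145 e3b246 e3b245 e2b144 e3b145 e3b246 e4b246 e3b245 e3b145 e4b246 e4b446 e5b546 e5b446 e4b445 e5b346
186 e4b345 e3b145 e2b044 e3b146 e3b246 e4b346 e4b346 e5b346 e4b245 e4b245 e5b345 e5b346 e5b446 e5b546 e5b547 e4b346 e4b145
187 e3b345 e3b145 e3b144 e4b245 e5b44
[... 2337 characters left out ...]
e 856625 765b22 745a21 705720 674f1d 69521e 624c1b 644d1b 7d6124 a17b2e b08733 bb8e37
207 e3b145 dfac42 dba740 d4a23f ca9a3b b58934 a07a2f 9d772d 8c6a27 836525 876726 94722b a17b2e ae8633 c09237 c99a3b d4a13e
208 e3b145 e2b144 e0ae43 dda942 d8a540 d3a13e c8983a c7973a bc8f36 b98e37 b88c36 c09238 c99a3b cd9c3c cd9c3c deaa41 e4b245
209 e2b145 e3b145 e2b144 e1b045 dfac43 dca740 dba640 d8a43f d4a13e d5a33f d4a13f d3a13e dba740 deaa41 deab42 e2b144 e3b245
210 e3b145 e2b145 e2b144 e2b145 e2b145 e1ae43 e1af44 e0ac43 deab42 e0ae44 e0ac42 dfac43 e4b245 e3b245 e3b245 e4b346 e4b245
211 e3b146 e2b145 e2b044 e2b144 e2b044 e3b245 e3b245 e3b145 e2b144 e3b245 e4b245 e4b245 e5b446 e5b346 e6b546 e7b648 e6b346
```

Run:
```python
from m import *
c=np.load('pics/w5c.npy',allow_pickle=True).item()
s=observe(); T=s['position'][:2]
ang=np.radians(90-16.2); ex=np.array([np.cos(ang),np.sin(ang)]); ey=np.array([-ex[1],ex[0]])
zt=.1188-.012+.008
P=lambda x,y,z: proj(c,np.r_[T+ex*x/1000+ey*y/1000,z]).round(1)
print('hole top',P(32,0,zt),P(26.5,0,zt),P(37.5,0,zt),'bottom rim',P(32,0,zt-.008),P(26.5,0,zt-.008),P(37.5,0,zt-.008))
for z in (.092,.088,.07,.052,.03): print('stud',z,P(32,0,z),'edges',P(28,0,z),P(36,0,z),P(32,4,z),P(32,-4,z))
print('nose corners',P(89,17,zt),P(89,-17,zt), 'lug outer front', P(84,22,.068),P(84,-22,.068))
print('shoulder',P(55,31,zt),P(55,-31,zt))
```

```text
hole top [312.2 200.4] [312.2 209.6] [312.2 191. ] bottom rim [312.2 196.5] [312.2 205.4] [312.2 187.5]
stud 0.092 [312.2 190.3] edges [312.2 196.3] [312.2 184.2] [305.9 190.3] [318.4 190.3]
stud 0.088 [312.1 188.7] edges [312.1 194.7] [312.1 182.7] [306.  188.7] [318.3 188.7]
stud 0.07 [312.1 182.5] edges [312.1 188. ] [312.1 177. ] [306.5 182.5] [317.8 182.5]
stud 0.052 [312.1 177.2] edges [312.1 182.3] [312.1 172.1] [306.9 177.2] [317.3 177.2]
stud 0.03 [312.1 171.7] edges [312.1 176.4] [312.1 167. ] [307.3 171.7] [316.8 171.7]
nose corners [278.8  93. ] [345.6  93. ] lug outer front [279.  105.4] [345.2 105.4]
shoulder [255.1 159.7] [369.4 159.7]
```

Observed hole-to-stud offset: about +0.7 mm along cover y, ~+0.3 mm along x. Correct by (-0.6,+0.5) and descend past the tips, watching force.

Request:
step_arm([
  [-0.6, 0.5, -4, 0, 0, 0],
  [0, 0, -4, 0, 0, 0],
  [0, 0, -3, 0, 0, 0],
  [0, 0, -3, 0, 0, 0],
  [0, 0, -2, 0, 0, 0],
  [0, 0, -2, 0, 0, 0],
  [0, 0, -2, 0, 0, 0],
  [0, 0, 0, 0, 0, 0],
  [0, 0, 0, 0, 0, 0],
])

```text
clock: 17.28
position: [0.5093, -0.0067, 0.0992]
ee_rot: [-2.511, -1.888, 0.0]
force: [0.1, -0.2, -3.4]
width: 0.453
gripper_force: 40.0
```

Bottom ~5 mm below the tips with no contact force: the studs are in the holes. Continue.

Request:
step_arm([
  [0, 0, -3, 0, 0, 0],
  [0, 0, -4, 0, 0, 0],
  [0, 0, -5, 0, 0, 0],
  [0, 0, -5, 0, 0, 0],
  [0, 0, -5, 0, 0, 0],
  [0, 0, -4, 0, 0, 0],
  [0, 0, 0, 0, 0, 0],
  [0, 0, 0, 0, 0, 0],
])

```text
clock: 17.95
position: [0.5092, -0.0067, 0.0729]
ee_rot: [-2.51, -1.888, 0.001]
force: [0.6, 0.2, -3.0]
width: 0.453
gripper_force: 40.0
```

Request:
step_arm([
  [0, 0, -3, 0, 0, 0],
  [0, 0, -2, 0, 0, 0],
  [0, 0, -1.5, 0, 0, 0],
  [0, 0, -1, 0, 0, 0],
  [0, 0, -0.5, 0, 0, 0],
  [0, 0, 0, 0, 0, 0],
  [0, 0, 0, 0, 0, 0],
])

```text
clock: 18.53
position: [0.5094, -0.0066, 0.0653]
ee_rot: [2.511, 1.888, 0.0]
force: [0.5, -0.7, -2.8]
width: 0.454
gripper_force: 40.0
```

Request:
step_arm([
  [0, 0, -0.7, 0, 0, 0],
  [0, 0, -0.5, 0, 0, 0],
  [0, 0, 0, 0, 0, 0],
  [0, 0, 0, 0, 0, 0],
])

```text
clock: 18.87
position: [0.5095, -0.0066, 0.0645]
ee_rot: [2.51, 1.888, 0.001]
force: [-3.1, -0.2, 5.7]
width: 0.453
gripper_force: 40.0
```

Contact (force rose ~8 N) at the rim height. Release and retreat.

Request:
step_arm([
  [0, 0, 0, 0, 0, 0],
  [0, 0, 0, 0, 0, 0],
  [0, 0, 0, 0, 0, 0],
  [0, 0, 0, 0, 0, 0],
  [0, 0, 0, 0, 0, 0],
  [0, 0, 8, 0, 0, 0],
  [0, 0, 20, 0, 0, 0],
  [0, 0, 30, 0, 0, 0],
  [0, 0, 35, 0, 0, 0],
  [0, 0, 35, 0, 0, 0],
  [0, -15, 25, 0, 0, 0],
  [0, -30, 15, 0, 0, 0],
  [0, -35, 0, 0, 0, 0],
  [0, -30, 0, 0, 0, 0],
  [0, 0, 0, 0, 0, 0],
  [0, 0, 0, 0, 0, 0],
], gripper=0.75)

```text
clock: 20.2
position: [0.509, -0.1186, 0.2325]
ee_rot: [2.514, 1.883, -0.0]
force: [-0.0, 0.6, -0.3]
width: 0.752
gripper_force: 0.0
```

Run:
```python
from m import *
s=observe(); print(s['clock'],s['position'])
im,c=grab('wrist'); save(im,'pics/w6.png')
ex=np.array([np.cos(np.radians(73.6)),np.sin(np.radians(73.6))]); ey=np.array([-ex[1],ex[0]]); S=np.array([.5095,-.0066])
y=mask(im,[15,100,100],[35,255,255],(200,0,440,250)); b,st,ce=big(y); print(st,ce)
W=np.array([onz(c,*q[0],.060)[:2] for q in max(cv2.findContours(b,0,2)[0],key=cv2.contourArea)],np.float32)-S
L=np.c_[W@ex,W@ey]*1000; print('local x',L[:,0].min(),L[:,0].max(),'y',L[:,1].min(),L[:,1].max())
for a,bb in ((60,85),(25,50),(-52,-25)):
    q=L[(L[:,0]>a)&(L[:,0]<bb)]; q1=q[q[:,1]>10];q2=q[q[:,1]<-10]; print(a,bb,np.median(q1[:,1]),np.median(q2[:,1]))
t,ct=grab('top')
m,st,ce=big(mask(t,[5,150,120],[16,255,255],(215,140,262,215))); print('post',onz(ct,*ce,.132))
h=big(mask(t,[15,120,100],[32,255,255],(285,160,365,225))); print('yellow top',h[1],onz(ct,*h[2],.06))
W=np.array([onz(ct,*q[0],.060)[:2] for q in max(cv2.findContours(h[0],0,2)[0],key=cv2.contourArea)],np.float32)-S
L=np.c_[W@ex,W@ey]*1000; print(L.min(0),L.max(0))
```

```text
20.2 [ 0.5089975  -0.1185731   0.23254465]
[ 248    0   64  139 5943] [281.61669191  69.95137136]
local x -54.305690731331566 75.52579668265214 y -30.714520031510215 31.24378805060179
60 85 16.314199312494402 -16.73065423868274
25 50 30.373067139591406 nan
-52 -25 30.688419166969396 nan
post [0.58342647 0.24757674 0.132     ]
yellow top [294 173  53  32 847] [0.51201692 0.0058501  0.06      ]
[-56.79086707 -32.94239132] [89.55017791 33.56167751]
  return _methods._mean(a, axis=axis, dtype=dtype,
  ret = ret.dtype.type(ret / rcount)
```

Cover footprint at plate height matches (110 × 62 mm centred on the seat, nose between the lugs). The bottoming height gives an underside of 0.0519 m against the 0.052 m rim. The post hasn't moved.

```bash
python3 -c "
from cell import job; print(job.sign_off())"
```

```text
the job is handed in; nothing more can be done
None
```

I handed the job in at about 20 s of the 67 s allowed: the green bin is in its detent at the housing, and the yellow cover is down over both studs with its nose between the lugs. I measured the fit but did not test the lock by pushing the turntable, and sign-off returned no verdict.

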